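# Swap the turbocharger wheels back to their own housings

## Robot

A 6-joint arm with a two-finger parallel gripper is mounted at the origin on the work surface. World frame = base frame: x ahead of the robot, y to its left, z up, the work surface at z = 0. Lengths are in m, angles in rad, forces in N, time in s.
With the tool pointing down it reaches from about 0.35 to 0.975 m from the base axis. Payload 7.1 kg.
Tool frame: the origin (TCP) lies midway between the tips of the shut fingers; the grasp point (between the pads) lies 19 mm behind it; z points along the fingers, x is the direction in which the jaws open and shut, and the axes are right-handed (so a half turn about z gives the same grasp; the last joint's range is limited). The gripper opens to 88 mm and grips with 3 to 60 N. Pads are 20 mm wide; open, the fingers measure 115 mm over their backs; the gripper's body (75 mm by 178 mm) begins 61 mm behind the grasp point.
Start: joints at [1.239, 0.423, 1.63, -0, 1.089, -0.019], TCP at [0.192, 0.595, 0.223] pointing down, gripper open.
Joint ranges: [-3, 3], [-0.9, 2.11], [0.09, 2.58], [-1.31, 4.45], [0.11, 2.69], [-2.54, 2.54]. Speed limits (rad/s): [2.39, 2.39, 3.01, 3.14, 3.14, 3.14].

## Interface

Orientations are given as a unit quaternion [w, x, y, z].
In Python, from station import move_pose, movel, movej, command_gripper, wait, inverse_kinematics, read_camera, camera_info, MotionError, job_done, get_time, get_joint_pos, get_qvel, get_effort, get_tcp_pos, get_ee_rot, get_ft_force, get_ft_torque, get_grip_width gives the robot as it stands. Calls block until the motion is done:
- move_pose(position, orientation): joint-space move of the TCP to a pose.
- movel(position, frame=None, v=0.15, until_force=None): straight line of the TCP; frame=None keeps the orientation; v is the mean speed in m/s. With until_force (N) it stops when the force on the tool has changed by that much, and returns True; else False.
- movej(angles): joint-space move.
- command_gripper(opening): opening from 0.0 (shut) to 1.0 (fully open); the grip force is fixed at half the most; returns when the fingers have stopped.
- wait(seconds).
- inverse_kinematics(position, orientation): joint angles nearest the present ones, or None.
- read_camera(name): name is "scene" or "side" or "wrist"; returns the picture (384x512x3 uint8, red, green, blue); there is no depth.
- camera_info(name): a dict with "intrinsics" (3x3 intrinsics, pixels), "dist" ([k1, k2, p1, p2, k3] as OpenCV has them; the pictures are not rectified), "T" (4x4, takes a point from camera to world coordinates); the wrist camera has in their place "tool_from_camera" (4x4, takes a point from camera to tool coordinates, whose origin is the TCP and whose axes are the tool frame's). Camera axes: x right, y up, looking along -z (the intrinsics and any distortion apply to the point x, -y, -z); pixel columns grow to the right and rows downward; lengths in m; the calibration is good to about 2 mm. A picture is of the moment at which its call begins: read the wrist's pose just before it. camera_info takes no time and is no camera call.
A pose or a line that the arm cannot do raises MotionError and nothing moves.
- job_done(): hands the job in, once; it reports no verdict.
Readings, each from a call of its own:
- get_time(): time.
- get_joint_pos(): joint angles.
- get_qvel(): joint speeds.
- get_effort(): joint torques, N m.
- get_tcp_pos(): TCP position.
- get_ee_rot(): TCP orientation.
- get_ft_force(): force on the tool from outside, world axes, zero at the start.
- get_ft_torque(): the same for the moment, N m.
- get_grip_width(): opening from 0.0 (shut) to 1.0 (fully open).
Only numpy, scipy, OpenCV 4.12 (cv2) and the standard library are available. Lean on these libraries where they do the work, as an engineer would, in place of code of your own. Each camera call takes 0.05 s, during which the arm holds its last target.

## Task

The wheels of two turbochargers, one large and one small, came back from cleaning and were laid in front of the wrong housings. Put each wheel, standing upright as it is now, in the middle of the nest in the tray of its own housing: the larger and smaller compressor wheels with the larger and smaller aluminium compressor covers, the larger and smaller turbine wheels with the larger and smaller cast-iron turbine housings. A nest takes only one wheel, so park one on the bare plywood board or another free spot when you need to; leave no wheel parked, set them down gently without dropping them, and never knock one over.

Things in the scene. Friction and masses are not known exactly. Their poses are not given: they have to be found in the camera images.
- comp_wheel_large: Larger compressor wheel: loose, aluminium, back disc down, z up; origin at the centre of its underside. Disc 62 mm wide; above it the blades narrow to an upright cylinder of blade tips 44 mm wide, 20 to 36 mm above the underside (grip there, it holds like a solid cylinder); hub nose with nut up to 46 mm. About 120 g.
- comp_wheel_small: Smaller compressor wheel: loose, aluminium, back disc down, z up; origin at the centre of its underside. Disc 46 mm wide; above it the blades narrow to an upright cylinder of blade tips 33 mm wide, 15 to 28 mm above the underside (grip there, it holds like a solid cylinder); hub nose with nut up to 36 mm. About 60 g.
- turb_wheel_large: Larger turbine wheel with shaft: loose, dark alloy, standing on the wheel's end face (48 mm wide), shaft up along z; origin at the centre of its underside. Wheel 56 mm wide, its top at 25 mm; boss 19 mm wide up to 37 mm; smooth steel shaft 12 mm thick up to 80 mm (grip there); thinner threaded end up to 105 mm. About 300 g.
- turb_wheel_small: Smaller turbine wheel with shaft: loose, dark alloy, standing on the wheel's end face (36 mm wide), shaft up along z; origin at the centre of its underside. Wheel 43 mm wide, its top at 19 mm; boss 16 mm wide up to 29 mm; smooth steel shaft 9.4 mm thick up to 64 mm (grip there); thinner threaded end up to 84 mm. About 160 g.
- tray_comp_large: Fixed blue tray 246 x 130 mm, rim 16 mm high; grey foam, top at z 14 mm, with one round nest 85 mm wide, its floor at z 6 mm. Origin: on the bench (z 0) under the nest's centre. +x points to the housing on the foam, its axis 112 mm from the origin; tray from x -68 to 178 mm. Housing: larger compressor cover, aluminium snail 115 mm across, plain round neck up (hole 46 mm, top at z 76 mm).
- tray_comp_small: Fixed blue tray 246 x 130 mm, rim 16 mm high; grey foam, top at z 14 mm, with one round nest 85 mm wide, its floor at z 6 mm. Origin: on the bench (z 0) under the nest's centre. +x points to the housing on the foam, its axis 112 mm from the origin; tray from x -68 to 178 mm. Housing: smaller compressor cover, aluminium snail 90 mm across, plain round neck up (hole 35 mm, top at z 62 mm).
- tray_turb_large: Fixed blue tray 246 x 130 mm, rim 16 mm high; grey foam, top at z 14 mm, with one round nest 85 mm wide, its floor at z 6 mm. Origin: on the bench (z 0) under the nest's centre. +x points to the housing on the foam, its axis 112 mm from the origin; tray from x -68 to 178 mm. Housing: larger turbine housing, cast-iron snail 105 mm across, lipped outlet up (hole 50 mm, top at z 67 mm).
- tray_turb_small: Fixed blue tray 246 x 130 mm, rim 16 mm high; grey foam, top at z 14 mm, with one round nest 85 mm wide, its floor at z 6 mm. Origin: on the bench (z 0) under the nest's centre. +x points to the housing on the foam, its axis 112 mm from the origin; tray from x -68 to 178 mm. Housing: smaller turbine housing, cast-iron snail 80 mm across, lipped outlet up (hole 37 mm, top at z 54 mm).
- board: The free spot: a bare plywood board fixed flat on the bench, 120 x 120 mm, 9 mm thick; origin at the centre of its underside (bench level), so its top is 9 mm above. A wheel may be parked on it.
Things that resemble listed ones, but are neither listed nor needed, are in the scene too. Leave any turquoise or yellow look-alike of the turb_wheel_small alone.

How it is judged:
At the end, for the whole second after the job is handed in: Each of the four wheels stands upright (within 0.1 rad) on the floor of the nest in its own housing's tray (underside less than 10 mm above the bench), within 15 mm of the nest's centre, at rest (horizontal distance between comp_wheel_large and tray_comp_large below 0.015 m and height (world z) of each of comp_wheel_large, comp_wheel_small, turb_wheel_large, turb_wheel_small below 0.01 m and angle between each of comp_wheel_large, comp_wheel_small, turb_wheel_large, turb_wheel_small's own z axis and vertical below 0.1 rad and linear speed of each of comp_wheel_large, comp_wheel_small, turb_wheel_large, turb_wheel_small below 0.02 m/s and horizontal distance between comp_wheel_small and tray_comp_small below 0.015 m and horizontal distance between turb_wheel_large and tray_turb_large below 0.015 m and horizontal distance between turb_wheel_small and tray_turb_small below 0.015 m); the robot touches nothing.
It fails at once if a wheel is knocked over (tilted more than 0.7 rad) (angle between any of comp_wheel_large, comp_wheel_small, turb_wheel_large, turb_wheel_small's own z axis and vertical above 0.7 rad).
It fails at once if a wheel is dropped or flung (faster than 0.6 m/s with no finger on it: a fall of about 2 cm) ((linear speed of comp_wheel_large above 0.6 m/s and contact force between the fingers and comp_wheel_large below 0.05 N) or (linear speed of comp_wheel_small above 0.6 m/s and contact force between the fingers and comp_wheel_small below 0.05 N) or (linear speed of turb_wheel_large above 0.6 m/s and contact force between the fingers and turb_wheel_large below 0.05 N) or (linear speed of turb_wheel_small above 0.6 m/s and contact force between the fingers and turb_wheel_small below 0.05 N)).
It also fails if it takes over 144 s, if anything falls off the work surface, if the arm or the gripper's body presses on something with over 40 N, if the wrist force passes 120 N, or if a joint passes its speed limit or range.

## Working session

There is one attempt and no reset: what is moved stays moved. The work goes in short steps, each a Python script; the robot and the scene stay as the last script left them, time stands still between calls to the robot, and variables do not carry over. Pictures are saved under pics/ and viewed, and the job is handed in when it is done.

```bash
ls; mkdir -p pics; python3 - <<'E'
from station import *
import cv2
print(get_time())
for n in ["scene","side","wrist"]:
    im=read_camera(n); cv2.imwrite(f"pics/{n}0.png",im[:,:,::-1])
    ci=camera_info(n)
    for k,v in ci.items(): print(n,k,v)
print(get_tcp_pos(),get_ee_rot(),get_time())
E
```

```text
pics
0.0
scene intrinsics [[359.4895712    0.         261.1406888 ]
 [  0.         359.4895712  193.91390004]
 [  0.           0.           1.        ]]
scene dist [-0.06974669  0.          0.          0.          0.        ]
scene T [[-0.5384402  -0.64717626  0.53967123  0.9563574 ]
 [ 0.84242915 -0.39830341  0.36286019  0.29303763]
 [-0.01988161  0.65001329  0.75966272  0.77833095]
 [ 0.          0.          0.          1.        ]]
side intrinsics [[371.41565273   0.         251.58119646]
 [  0.         371.41565273 185.84893477]
 [  0.           0.           1.        ]]
side dist [-0.01468005  0.          0.          0.          0.        ]
side T [[ 0.97166267  0.13014618 -0.19731604  0.24281234]
 [-0.23596635  0.48520401 -0.84196018 -0.96922799]
 [-0.01383937  0.86466123  0.50216475  0.58425801]
 [ 0.          0.          0.          1.        ]]
wrist intrinsics [[287.98908047   0.         254.40394117]
 [  0.         287.98908047 187.93563065]
 [  0.           0.           1.        ]]
wrist dist [-0.05490986  0.          0.          0.          0.        ]
wrist tool_from_camera [[ 9.99999938e-01  3.09103340e-04  1.66277899e-04  4.97153458e-05]
 [ 3.40657641e-04 -9.68836964e-01 -2.47699053e-01 -6.73692932e-02]
 [ 8.45315708e-05  2.47699094e-01 -9.68837010e-01 -1.61455947e-01]
 [ 0.00000000e+00  0.00000000e+00  0.00000000e+00  1.00000000e+00]]
[0.19217137 0.59428882 0.2220841 ] [ 3.39054960e-04  8.08606536e-01  5.88349502e-01 -4.66908326e-04] 0.15
```

View pics/scene0.png

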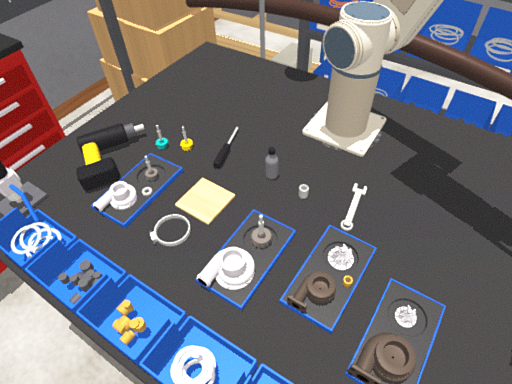

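View pics/side0.png

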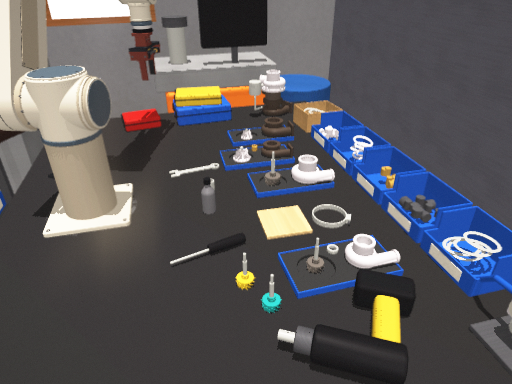

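View pics/wrist0.png

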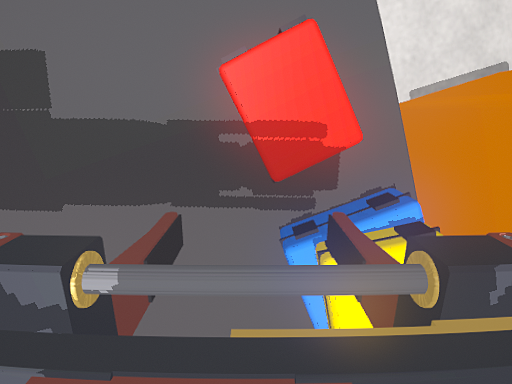

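```bash
python3 - <<'E'
import cv2
s=cv2.imread("pics/scene0.png"); d=cv2.imread("pics/side0.png")
cv2.imwrite("pics/sA.png",cv2.resize(s[140:310,85:300],None,fx=3.6,fy=3.5,interpolation=cv2.INTER_CUBIC))
cv2.imwrite("pics/sB.png",cv2.resize(s[215:384,270:460],None,fx=3.5,fy=3.5,interpolation=cv2.INTER_CUBIC))
cv2.imwrite("pics/dA.png",cv2.resize(d[110:300,215:405],None,fx=3.15,fy=3.15,interpolation=cv2.INTER_CUBIC))
E
```

```text
(no output)
```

View pics/sA.png

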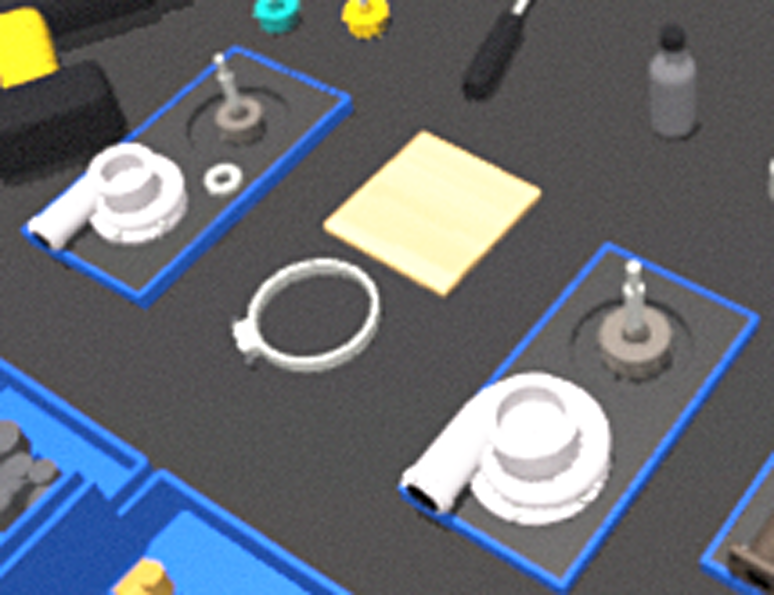

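View pics/sB.png

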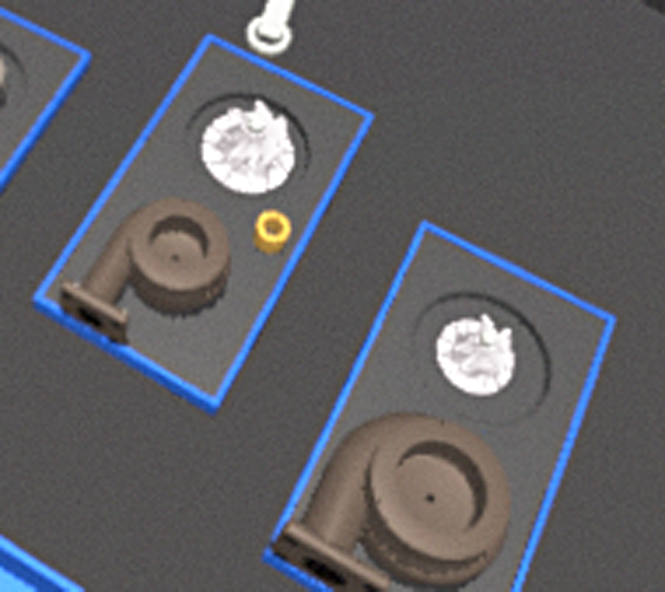

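View pics/dA.png

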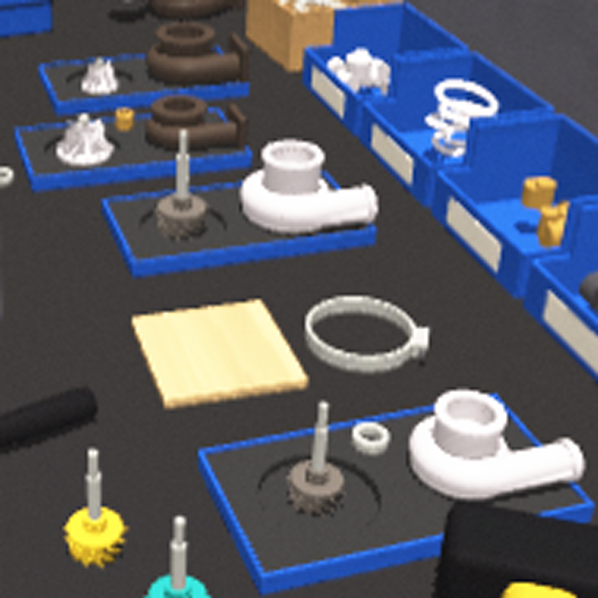

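```bash
cat > h.py <<'E'
import numpy as np, cv2
from scipy.spatial.transform import Rotation as R
from station import *
def camT(name,tcp=None,q=None):
    ci=camera_info(name)
    if name!="wrist": return ci,np.array(ci["T"])
    T=np.eye(4);T[:3,:3]=R.from_quat([q[1],q[2],q[3],q[0]]).as_matrix();T[:3,3]=tcp
    return ci,T@np.array(ci["tool_from_camera"])
def rays(name,px,tcp=None,q=None):
    ci,T=camT(name,tcp,q)
    p=cv2.undistortPoints(np.array(px,float).reshape(-1,1,2),np.array(ci["intrinsics"]),np.array(ci["dist"]))[:,0]
    d=np.c_[p[:,0],-p[:,1],-np.ones(len(p))]@T[:3,:3].T
    return T[:3,3],d
def onz(name,px,z,tcp=None,q=None):
    o,d=rays(name,px,tcp,q); return (o+d*((z-o[2])/d[:,2])[:,None])
def tri(n1,p1,n2,p2):
    o1,d1=rays(n1,[p1]);o2,d2=rays(n2,[p2])
    A=np.c_[d1[0],-d2[0]];s=np.linalg.lstsq(A,o2-o1,rcond=None)[0]
    a=o1+s[0]*d1[0];b=o2+s[1]*d2[0]; return (a+b)/2,np.linalg.norm(a-b)
E
python3 - <<'E'
from h import *
np.set_printoptions(precision=4,suppress=True)
for n in ["scene","side"]:
    im=cv2.imread(f"pics/{n}0.png");hsv=cv2.cvtColor(im,cv2.COLOR_BGR2HSV)
    m=cv2.inRange(hsv,(100,170,80),(125,255,255))
    m=cv2.morphologyEx(m,cv2.MORPH_CLOSE,np.ones((3,3)))
    k,l,st,_=cv2.connectedComponentsWithStats(m)
    for i in range(1,k):
        if st[i,4]<60: continue
        ys,xs=np.nonzero(l==i)
        P=onz(n,np.c_[xs,ys],0.016)[:,:2]
        r=cv2.minAreaRect(P.astype(np.float32)*1000)
        if max(r[1])<320: print(n,st[i],np.round(r[0],1),np.round(r[1],1),round(r[2],1))
E
```

```text
scene [314  50  18  28 207] [-316.3 -235.3] [212.1  65.2] 22.1
scene [ 376   68   73   45 1709] [-316.7  120.4] [188.2 272.2] 0.1
scene [ 445   90   67   46 1655] [-315.7  385.7] [186.6 222.4] 0.2
scene [ 91 161  92  67 449] [ 578.  -385.8] [252.8 139.4] 0.4
scene [220 210  42  40  85] [543.8 -59.7] [ 25.1 150.5] 80.8
scene [196 214 100  96 432] [596.8   7. ] [132.5 250.2] 89.7
scene [280 225  97 108 548] [536.4 198.6] [131.8 251.6] 89.0
scene [ 24 229  12  16  85] [ 864.5 -521.5] [46.8 24.4] 21.4
scene [349 278  97 106 408] [590.5 388. ] [131.1 233.1] 89.3
scene [187 364  14  14 107] [875.8  64.3] [21.1 28.8] 72.8
side [227 130  67  16 235] [566.4 326. ] [139.9 276.5] 60.8
side [220 151  51  20 230] [488.3 180.9] [152.9 160.8] 88.6
side [275 157  20   8  87] [617.9 118.5] [77.4 36.5] 7.5
side [247 173  87  25 445] [564.6 -54.7] [138.7 273.4] 63.4
side [468 235  29  14 130] [ 942.5 -414.4] [27.  63.4] 26.2
side [457 241  20  11 122] [ 887.6 -423.5] [29.3 40. ] 8.2
side [278 246  78  53 579] [ 514.8 -402.3] [135.7 143.9] 1.1
side [386 264  18  12  83] [ 683.8 -456.1] [44.9 25.1] 28.4
```

```bash
python3 - <<'E'
from h import *
np.set_printoptions(precision=4,suppress=True)
for n,boxes in [("scene",dict(A=(91,161,92,67),B=(196,214,100,96),C=(280,225,97,108),D=(349,278,97,106),board=0))]:
    im=cv2.imread(f"pics/{n}0.png");hsv=cv2.cvtColor(im,cv2.COLOR_BGR2HSV)
    m=cv2.morphologyEx(cv2.inRange(hsv,(100,170,80),(125,255,255)),cv2.MORPH_CLOSE,np.ones((3,3)))
    mb=cv2.inRange(hsv,(12,40,150),(30,150,255))
    k,l,st,_=cv2.connectedComponentsWithStats(m)
    k2,l2,st2,_=cv2.connectedComponentsWithStats(mb)
    for t,b in boxes.items():
        if b:
            mm=sum((l==i) for i in range(1,k) if tuple(st[i,:4])==b)
            z=.016
        else:
            c=[i for i in range(1,k2) if 170<st2[i,0]<190 and 170<st2[i,1]<190]; print(st2[c]); mm=(l2==c[0]); z=.009
        ys,xs=np.nonzero(mm)
        h=cv2.convexHull(np.c_[xs,ys].astype(np.int32))
        a=cv2.approxPolyDP(h,4,True)[:,0]
        P=onz(n,a,z)
        print(t,a.tolist(),P[:,:2].tolist() if 0 else np.round(P[:,:2],4).tolist())
E
```

```text
A [[181, 167], [125, 227], [91, 206], [166, 161]] [[0.4515, -0.3344], [0.6999, -0.3152], [0.7012, -0.4517], [0.4559, -0.3916]]
B [[295, 230], [241, 309], [197, 282], [263, 214]] [[0.472, 0.0687], [0.7197, 0.071], [0.7206, -0.0529], [0.4715, -0.0289]]
C [[376, 248], [331, 332], [280, 302], [329, 225]] [[0.4142, 0.2659], [0.6611, 0.2616], [0.66, 0.1355], [0.4119, 0.1361]]
D [[445, 306], [418, 383], [349, 367], [391, 278]] [[0.4769, 0.4545], [0.6642, 0.4527], [0.7063, 0.3236], [0.4735, 0.3261]]
[[ 175  177   60   48 1390]]
board [[234, 194], [208, 224], [175, 205], [202, 177]] [[0.4503, -0.1395], [0.5717, -0.1377], [0.5691, -0.2561], [0.446, -0.2587]]
```

```bash
python3 - <<'E'
from h import *
np.set_printoptions(precision=4,suppress=True)
for n,a,b,z in [("TS",(145.6,156.6),(317.2,238.6),.09),("TL",(261.1,215.7),(272.8,152.2),.111),("CL",(343.7,245),(241.3,147.5),.052),("CS",(409.4,306.4),(247,129),.042)]:
    print(n,*tri("scene",a,"side",b),onz("scene",[a],z),onz("side",[b],z))
# comp wheel disc centroid
im=cv2.imread("pics/scene0.png");hsv=cv2.cvtColor(im,cv2.COLOR_BGR2HSV)
m=cv2.inRange(hsv,(0,0,140),(180,60,255))
k,l,st,c=cv2.connectedComponentsWithStats(cv2.morphologyEx(m,cv2.MORPH_CLOSE,np.ones((3,3))))
for i in range(1,k):
    if st[i,4]>100 and st[i,0]>310 and st[i,1]>230 and st[i,1]<330: print(st[i],c[i],onz("scene",[c[i]],.012), onz("scene",[(st[i,0],c[i][1]),(st[i,0]+st[i,2],c[i][1])],.010))
E
```

```text
TS [ 0.5201 -0.3902  0.0875] 0.0005735527019863117 [[ 0.5215 -0.3876  0.09  ]] [[ 0.519  -0.3932  0.09  ]]
TL [0.5384 0.0089 0.1089] 0.0023233520161815694 [[0.5385 0.0101 0.111 ]] [[0.5378 0.0032 0.111 ]]
CL [0.4773 0.197  0.052 ] 0.009496633081482245 [[0.472  0.1986 0.052 ]] [[0.4801 0.1903 0.052 ]]
CS [0.5402 0.3803 0.0445] 0.009066022850908599 [[0.5339 0.3825 0.042 ]] [[0.5439 0.3793 0.042 ]]
[327 244  27  27 527] [340.5844 257.4611] [[0.4822 0.2017 0.012 ]] [[0.4983 0.1732 0.01  ]
 [0.4638 0.2295 0.01  ]]
[395 305  22  23 400] [405.5825 316.1475] [[0.543  0.3862 0.012 ]] [[0.5539 0.3663 0.01  ]
 [0.5288 0.4083 0.01  ]]
```

```bash
cat >> h.py <<'E'
_r=R.from_matrix(np.array([[0,1,0],[1,0,0],[0,0,-1]],float)).as_quat()
Q=np.array([_r[3],_r[0],_r[1],_r[2]])
def snap(fn):
    t,q=get_tcp_pos(),get_ee_rot(); im=read_camera("wrist")
    cv2.imwrite(f"pics/{fn}.png",im[:,:,::-1]); np.savez(f"pics/{fn}.npz",t=t,q=q); return im,t,q
E
python3 - <<'E'
from h import *
for p in [(.51,-.39,.2),(.54,.005,.2),(.48,.2,.2),(.54,.388,.2),(.51,-.2,.2)]: 
    q=inverse_kinematics(p,Q); print(None if q is None else np.round(q,2))
    q=inverse_kinematics(p[:2]+(.02,),Q); print(None if q is None else np.round(q,2))
t0=get_time()
for n,p in dict(D=(.52,.388,.25),C=(.46,.2,.25),B=(.52,.005,.25),A=(.50,-.39,.25)).items():
    move_pose(p,Q); snap("w"+n); print(n,get_time(),get_tcp_pos())
E
```

```text
[-0.67  0.47  1.61 -0.    1.06 -2.24]
[-0.67  0.71  1.68 -0.    0.75 -2.24]
[-0.01  0.33  1.84 -0.    0.98 -1.58]
[-0.01  0.62  1.91 -0.    0.61 -1.58]
[ 0.37  0.3   1.88 -0.    0.96 -1.2 ]
[ 0.37  0.6   1.96 -0.    0.58 -1.2 ]
[ 0.61  0.51  1.55 -0.    1.08 -0.97]
[ 0.61  0.74  1.62 -0.    0.78 -0.97]
[-0.4   0.34  1.82 -0.    0.98 -1.97]
[-0.4   0.62  1.9  -0.    0.62 -1.97]
D 1.6417 [0.51919803 0.38882304 0.24989086]
C 2.5 [0.4610295  0.20139888 0.25042256]
B 3.3833 [0.5200011  0.00638801 0.24981821]
A 4.9 [ 0.50061623 -0.38868873  0.25007609]
```

```bash
python3 - <<'E'
import cv2,numpy as np
I=[cv2.imread(f"pics/w{n}.png") for n in "ABCD"]
m=np.vstack([np.hstack(I[:2]),np.hstack(I[2:])]); cv2.imwrite("pics/mos.png",cv2.resize(m,(800,600),interpolation=cv2.INTER_AREA))
E
```

```text
(no output)
```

View pics/mos.png

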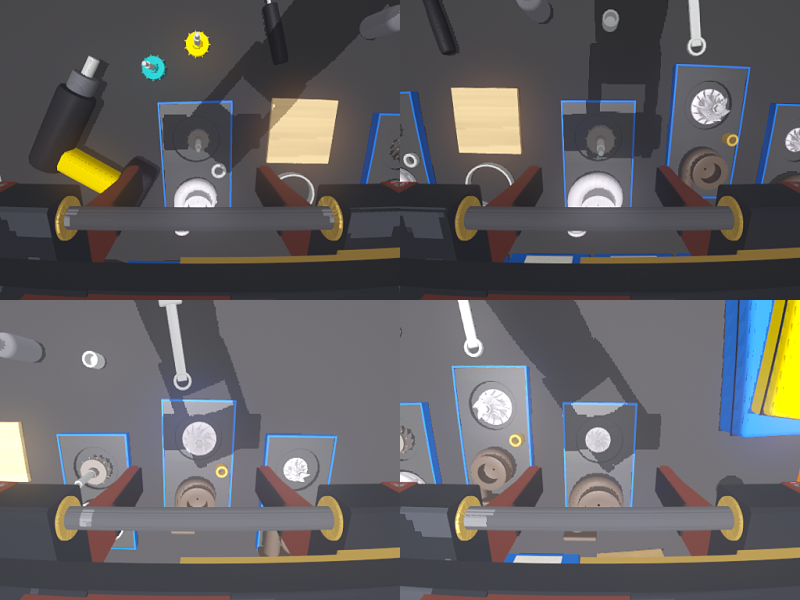

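View pics/wA.png

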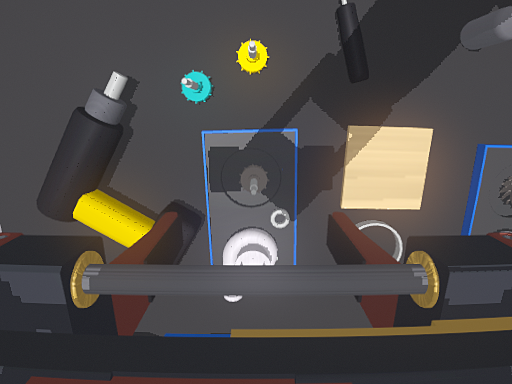

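```bash
python3 - <<'E'
import cv2,numpy as np
I=[cv2.resize(cv2.convertScaleAbs(cv2.imread(f"pics/w{n}.png")[120:260,190:320],alpha=1.5,beta=10),None,fx=3,fy=2.1*3/2.1,interpolation=cv2.INTER_CUBIC)[:300] for n in "ABCD"]
m=np.vstack([np.hstack(I[:2]),np.hstack(I[2:])]); print(m.shape);cv2.imwrite("pics/mos2.png",m)
E
python3 - <<'E'
from h import *
np.set_printoptions(precision=4,suppress=True)
for n in "ABCD":
    im=cv2.imread(f"pics/w{n}.png");z=np.load(f"pics/w{n}.npz")
    hsv=cv2.cvtColor(im,cv2.COLOR_BGR2HSV)
    m=cv2.inRange(hsv,(100,130,60),(125,255,255)); m[:, :190]=0;m[:,320:]=0;m[250:]=0
    ys,xs=np.nonzero(m)
    P=onz("wrist",np.c_[xs,ys],.016,z["t"],z["q"])[:,:2]
    # split: left/right edges by y sign, near edge by x min
    xm=P[:,0].min(); 
    body=P[P[:,0]>xm+.015]; c=np.median(body[:,1]) ; c=(body[:,1].min()+body[:,1].max())/2
    L=body[body[:,1]>c];Rr=body[body[:,1]<=c]
    fl=np.polyfit(L[:,0],L[:,1],1);fr=np.polyfit(Rr[:,0],Rr[:,1],1)
    near=P[(P[:,0]<xm+.012)]; fn=np.polyfit(near[:,1],near[:,0],1)
    yaw=(fl[0]+fr[0])/2
    # near line (mid of rim band, approx) and centre line
    cl=(fl+fr)/2
    y0=np.polyval(cl,xm); x0=np.polyval(fn,y0)
    o=np.array([x0,np.polyval(cl,x0)])+.0665*np.array([1,yaw])
    print(n,"yaws",fl[0],fr[0],-fn[0],"width",np.polyval(fl,x0+.05)-np.polyval(fr,x0+.05),"origin",o)
E
```

```text
(600, 780, 3)
A yaws 0.18428825887531508 -0.1600519596417336 0.48576679563171876 width 0.07633170919421317 origin [ 0.4397 -0.3947]
B yaws -0.003746337119252449 -0.0027594535898303667 -0.0036689570103067737 width 0.12675677143842437 origin [0.5386 0.0046]
C yaws -0.01814634974186477 -0.02490233034388322 -0.02292295208096341 width 0.12599215859483862 origin [0.4782 0.2002]
D yaws -0.013402654766902477 -0.014476417602513827 -0.010581758290257398 width 0.12661301196187513 origin [0.5415 0.3893]<stdin>:14: RankWarning: Polyfit may be poorly conditioned
```

View pics/mos2.png

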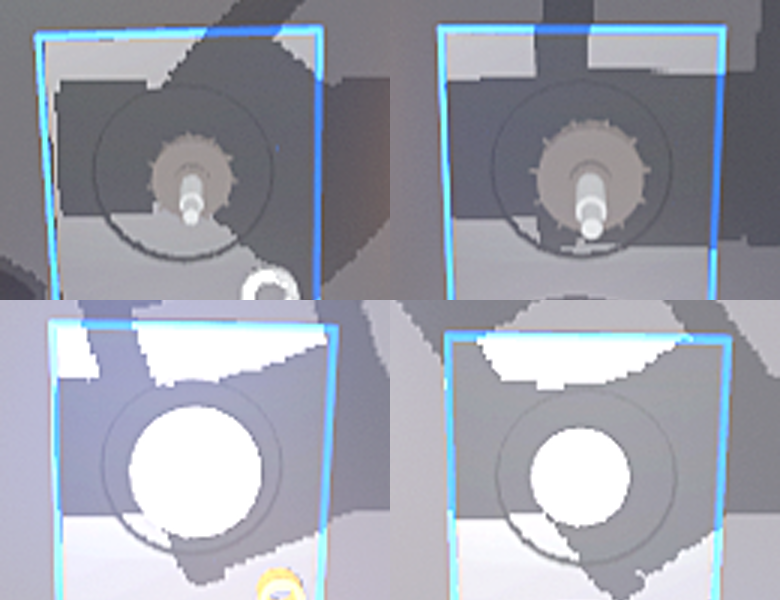

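```bash
python3 - <<'E'
from h import *
np.set_printoptions(precision=4,suppress=True)
for n,what,u,v,h in [("A","nest",183.5,171,.014),("B","nest",191.5,168.5,.014),("C","nest",192,166,.014),("D","nest",196,175,.014),
 ("A","disc",192,175,.025),("A","top",190,217,.090),("B","disc",200,176,.031),("B","top",202,229,.111),("C","disc",195,171,.010),("D","disc",190,176,.010)]:
    z=np.load(f"pics/w{n}.npz"); print(n,what,onz("wrist",[(190+u/3,120+v/3)],h,z["t"],z["q"])[0])
E
```

```text
A nest [ 0.5189 -0.3932  0.014 ]
B nest [0.5371 0.0053 0.014 ]
C nest [0.4773 0.2008 0.014 ]
D nest [0.5394 0.3899 0.014 ]
A disc [ 0.5184 -0.3892  0.025 ]
A top [ 0.5206 -0.3899  0.09  ]
B disc [0.5369 0.0092 0.031 ]
B top [0.5388 0.0092 0.111 ]
C disc [0.4806 0.2022 0.01  ]
D disc [0.5408 0.3871 0.01  ]
```

```bash
cat >> h.py <<'E'
G=dict(TS=.036,TL=.047,CL=.0215,CS=.0165)   # tip height above underside
W=dict(TS=9.4/88,TL=12/88,CL=44/88,CS=33/88)
def pick(n,xy,zb,up=.29):
    x,y=xy; z=zb+G[n]
    move_pose((x,y,.2),Q); movel((x,y,z+.03),v=.2); movel((x,y,z),v=.06)
    f0=get_ft_force(); command_gripper(0.0); w=get_grip_width()
    print(n,"grip",round(w,3),"exp",round(W[n],3),"t",get_time(),"f",np.round(get_ft_force()-f0,1))
    assert abs(w-W[n])<.05
    movel((x,y,z+.03),v=.06); movel((x,y,up),v=.25)
    print("lifted",round(get_grip_width(),3),np.round(get_ft_force()-f0,2))
def place(n,xy,zb):
    x,y=xy; z=zb+G[n]
    move_pose((x,y,.29),Q); movel((x,y,z+.03),v=.2); wait(.2)
    movel((x,y,z+.005),v=.05)
    hit=movel((x,y,z-.003),v=.012,until_force=4)
    p=get_tcp_pos(); print(n,"hit",hit,"dz",p[2]-z,p[:2],"F",np.round(get_ft_force(),1),"t",get_time())
    return p
def release(n,p):
    command_gripper(min(1,W[n]+.35)); wait(.1); movel((p[0],p[1],p[2]+.07),v=.1); movel((p[0],p[1],.2),v=.25)
    print("released",get_time())
E
python3 - <<'E'
from h import *
pick("TS",(.5205,-.3897),.006); snap("p1")
E
```

```text
TS grip 0.103 exp 0.107 t 7.8667 f [-0.7  0.4 -0.1]
lifted 0.096 [-0.49  0.42 -1.88]
```

View pics/p1.png

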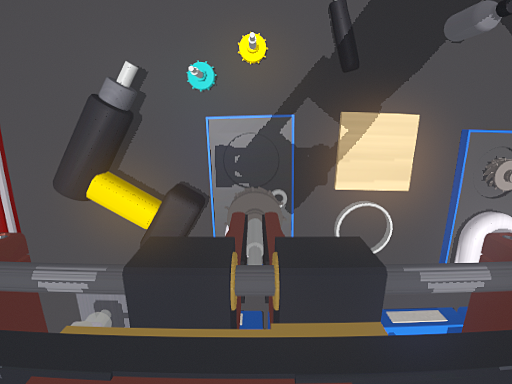

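```bash
python3 - <<'E'
from h import *
p=place("TS",(.51,-.198),.009)
cv2.imwrite("pics/side1.png",cv2.resize(read_camera("side")[:,:,::-1][150:300,200:400],None,fx=3.5,fy=3.5,interpolation=cv2.INTER_CUBIC))
E
```

```text
TS hit True dz -0.0002446430558681323 [ 0.51013165 -0.19813771] F [ 0.4 -0.2  3.6] t 12.95
```

View pics/side1.png

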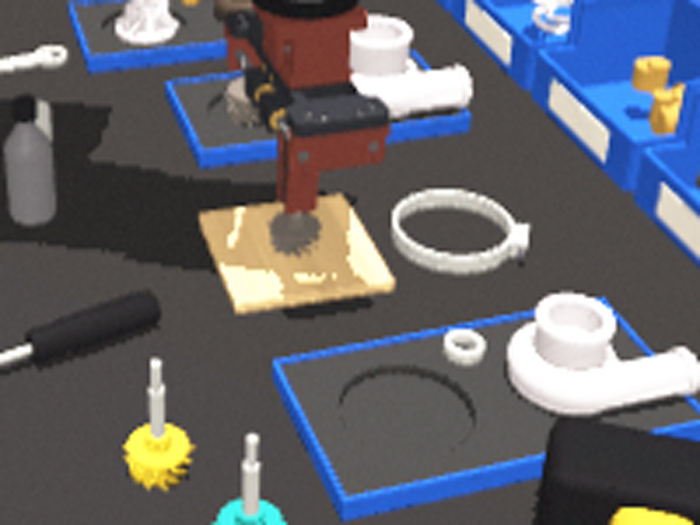

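```bash
python3 - <<'E'
from h import *
release("TS",get_tcp_pos())
command_gripper(1.0)
pick("CS",(.541,.387),.006); snap("p2")
E
```

```text
released 15.125
CS grip 0.369 exp 0.375 t 20.5333 f [-0.2  0.1  0.4]
lifted 0.363 [-0.36  0.2  -1.13]
```

View pics/p2.png

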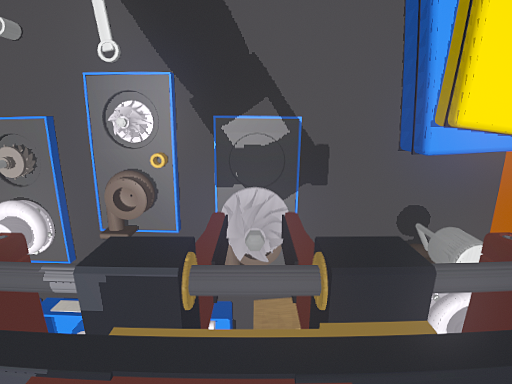

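```bash
python3 - <<'E'
from h import *
p=place("CS",(.520,-.393),.006)
if p[2]-.0225>-.0025 and p[2]-.0225<.004:
    release("CS",p); snap("p3"); command_gripper(1.0)
    pick("TL",(.538,.0092),.006)
E
```

```text
CS hit True dz -7.812672026666356e-06 [ 0.52014456 -0.39310991] F [-0.8 -0.5  4.4] t 27.7583
released 29.975
TL grip 0.128 exp 0.136 t 34.6417 f [-0.4 -0.7 -2.2]
lifted 0.131 [-0.31 -0.17 -2.17]
```

View pics/p3.png

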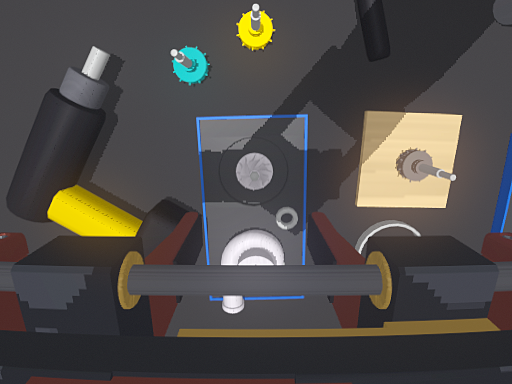

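```bash
python3 - <<'E'
from h import *
p=place("TL",(.541,.3895),.006)
if abs(p[2]-.053)<.004:
    release("TL",p); snap("p4"); command_gripper(1.0)
    pick("CL",(.4805,.2018),.006); snap("p5")
E
```

```text
TL hit True dz -0.0002586298262099926 [0.54108883 0.38943822] F [ 0.2 -0.4  5.7] t 40.2083
released 42.3
CL grip 0.492 exp 0.5 t 46.275 f [-0.7  0.1  1.3]
lifted 0.494 [-0.44  0.17 -1.48]
```

View pics/p4.png

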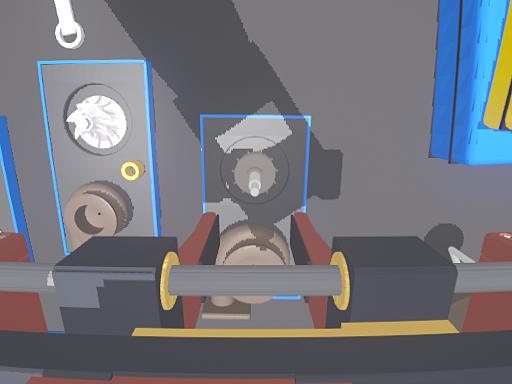

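View pics/p5.png

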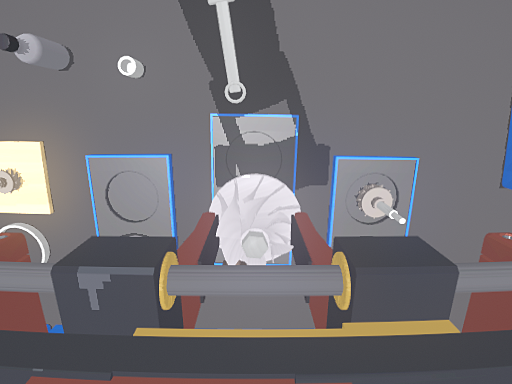

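TL (254,172) sits centred in its nest and CL is held. The next step places CL in B, then picks TS off the board.

```bash
python3 - <<'E'
from h import *
p=place("CL",(.538,.005),.006)
if abs(p[2]-.0275)<.004:
    release("CL",p); snap("p6"); command_gripper(1.0)
    pick("TS",(.5101,-.1981),.009)
    p=place("TS",(.478,.2005),.006)
    if abs(p[2]-.042)<.004:
        release("TS",p); snap("p7")
        move_pose((.40,-.2,.4),Q)
        for n in ("scene","side"): cv2.imwrite(f"pics/{n}2.png",read_camera(n)[:,:,::-1])
print(get_time())
E
python3 - <<'E'
import cv2,numpy as np
cv2.imwrite("pics/m3.png",cv2.resize(np.vstack([np.hstack([cv2.imread(f"pics/{a}.png") for a in r]) for r in (("p6","p7"),("scene2","side2"))]),(800,600),interpolation=cv2.INTER_AREA))
E
```

```text
CL hit True dz -0.00013058919742950717 [0.53814659 0.0049923 ] F [0.4 0.  3.7] t 51.5333
released 53.725
TS grip 0.101 exp 0.107 t 57.6667 f [-0.9  0.5 -1.7]
lifted 0.1 [-0.61  1.27 -2.53]
TS hit True dz -6.628031551961233e-05 [0.47814634 0.20055189] F [-1.5  0.3  5.3] t 63.3917
released 65.525
67.3417
```

View pics/m3.png

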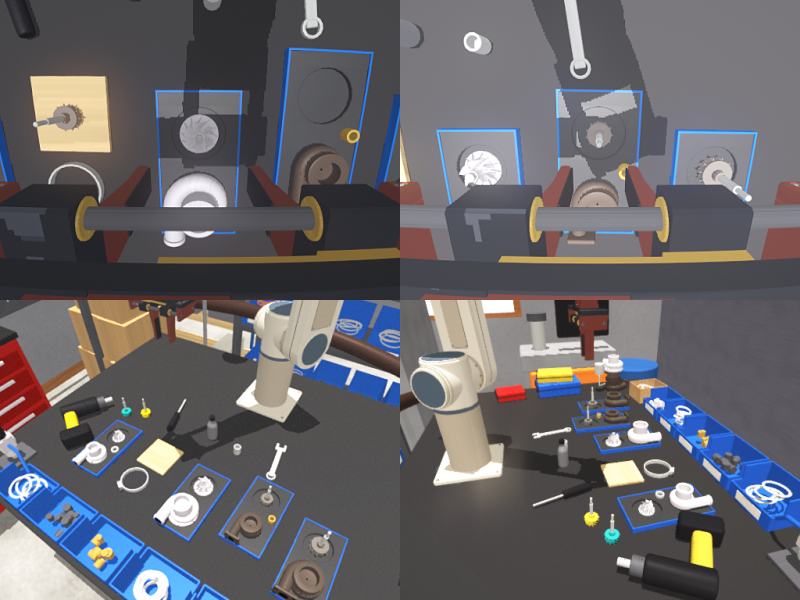

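```bash
python3 - <<'E'
import cv2,numpy as np
I=[cv2.resize(cv2.convertScaleAbs(cv2.imread(f"pics/{n}.png")[110:235,190:320],alpha=1.3,beta=15),None,fx=3,fy=2.4,interpolation=cv2.INTER_CUBIC) for n in ("p3","p4","p6","p7")]
cv2.imwrite("pics/m4.png",np.vstack([np.hstack(I[:2]),np.hstack(I[2:])]))
E
```

```text
(no output)
```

View pics/m4.png

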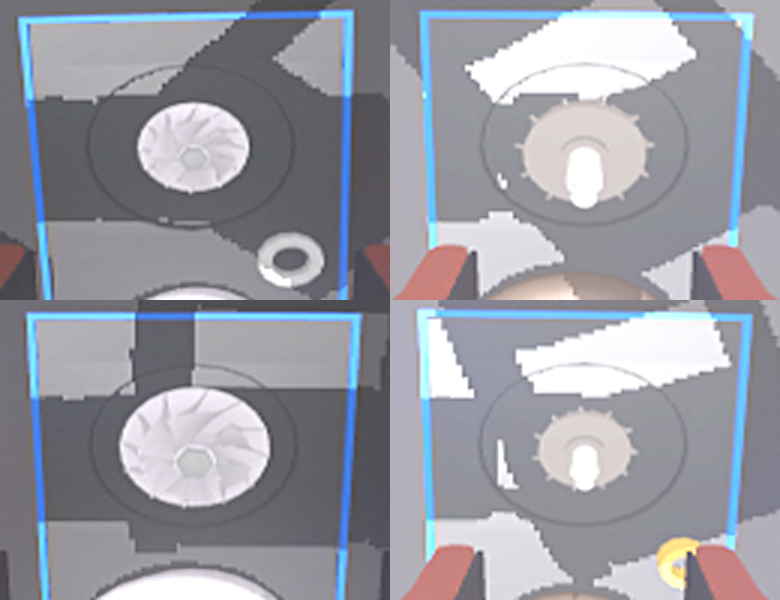

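All four wheels stand concentric in their nests: CS (193,147) in A, TL (585,150) in D, CL (195,447) in B and TS (585,450) in C. I'm handing the job in.

```bash
python3 -c "
from station import *
job_done();print(get_time())"
```

```text
the job is handed in; nothing more can be done
the job is handed in; nothing more can be done
```

All four wheels are now in the nests of their own housings, and I handed the job in at about 67 s of the 144 s allowed. I parked the smaller turbine wheel on the board. Then I moved the smaller compressor wheel, the larger turbine wheel and the larger compressor wheel into place, and finally the smaller turbine wheel.

- **Grips:** Each grip width was within about 1 mm of the size given for that wheel.
- **Set-downs:** Each wheel was lowered until it touched, and every contact came within 0.3 mm of the expected height.
- **Final pictures:** The wrist-camera crops show every wheel upright and within a few mm of its nest centre, by eye. The board is empty, and the turquoise and yellow look-alikes were not touched.
- **Disagreements:** The tray-edge fit failed for the smaller compressor tray, so I took that nest's centre from its circle in the wrist picture. The scene and side views disagreed by 9 mm on the compressor wheels' noses, so I used the wrist view of their discs. The force readings on lifting differed from the wheels' weights by up to about 1 N.

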